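Load a polarimeter tube against its stop

TASK

Take the longer of the two sample tubes from the stand, lay it gently in the V-shaped trough of the polarimeter, and slide it along the trough into the machine until it rests against the sprung stop inside. The stop's depth is set differently every time and cannot be seen, so find it by feel: the tube's end windows are glass and must only be pressed lightly against it. Leave the tube there, let go, and leave everything else where it is.

Things in the scene. Friction and masses are not known exactly. Their poses are not given: they have to be found in the camera images.
- tube: The longer sample tube, loose, 170 mm long, 0.28 to 0.52 kg: steel barrel of 22 mm diameter with a black cap, 32 mm in diameter and 18 mm long, on each end. Both ends are alike; either may go in first. Origin at its middle on its centre line, x axis along the tube (it may roll about x). It starts lying level in the stand.
- tube_short: The shorter sample tube, same form and diameters but 100 mm long. Origin at its middle on its centre line, x along the tube. Stays in the stand.
- stand: White tube stand, fixed, base 100 x 150 mm. Two tubes lie along its x at y = +45 and -45 mm (which is where varies), centre lines 45 mm above the table. Each barrel rests on two V supports, 6 mm thick, tops 39 mm above the table, 22 mm either side of the tube's middle: the fingers fit between them. Origin at the centre of its underside.
- polarimeter: Polarimeter, fixed: white housing 300 (x) x 260 (y) x 170 mm high with a loading trough on its front. Origin on the table below the trough's centre line, in the plane of the housing's front face; +x points level into the machine along the trough, z up. A tube lying in the trough rests on its caps with its centre line 82.6 mm above the table.
- trough_end (a point): Bottom of the V at the trough's open end, 220 mm before the front face; axes as the polarimeter's. The trough is a straight 90-degree V-groove; its bottom is 60 mm and its edges 73 mm above the table, 13 mm either side of the centre line, on a 36 mm wide beam. A tube slides in it with a steady drag of roughly 2 to 7 N, different each time.
- port (a point): Centre of the port in the front face, on the tube's centre line, 82.6 mm above the table: an opening 48 mm wide with its top 114 mm above the table, through which the trough runs on into the housing. Axes as the polarimeter's.
- stop_block: Fixed block inside the housing, carrying the stop; origin on the tube's centre line, 139 mm behind the port face, axes as the polarimeter's. A rod on it holds a sprung rubber pad, 24 mm across, facing the port, its face 50 to 90 mm behind the port face, set differently each time and not measured. It gives 1 mm per 2.5 N, travel 10 mm. At the stop 80 to 120 mm of tube stand out.
- beaker: Glass beaker, 68 mm wide, 85 mm high, bystander. Origin at the centre of its underside.
- amber_bottle: Amber bottle, 68 mm wide, 150 mm high, bystander. Origin at the centre of its underside.
- white_bottle: White plastic bottle, 60 mm wide, 130 mm high, bystander. Origin at the centre of its underside.
- jar: Small jar with white cap, 50 mm wide, 55 mm high, bystander. Origin at the centre of its underside.
- cork_ring: Cork flask ring, 90 mm wide, 25 mm high, bystander. Origin at the centre of its underside.
- spoon: Steel sampling spoon about 150 mm long lying on the bench, bystander.
There are look-alikes about, which are no part of the job. Leave any pink or yellow look-alike of the tube alone.

How it is judged:
By the outcome, as a careful person would: the job done as asked, in the order asked, and still so for the second after the job is handed in, with the robot touching nothing.
It also fails if it takes over 64 s, if anything falls off the work surface, if the arm or the gripper's body presses on something with over 40 N, if the wrist force passes 120 N, or if a joint passes its speed limit or range.

ROBOT

A 6-joint arm with a two-finger parallel gripper is mounted at the origin on the work surface. World frame = base frame: x ahead of the robot, y to its left, z up, the work surface at z = 0. Lengths are in m, angles in degrees, forces in N, time in s.
With the tool pointing down it reaches from about 0.3 to 0.875 m from the base axis. Payload 6.4 kg.
Tool frame: the origin (TCP) lies between the finger pads; the fingertips stand 22 mm ahead of it and the grasp point (between the pads) lies 3 mm ahead of it; z points along the fingers, y is the line along which they close (so a half turn about z gives the same grasp; the last joint's range is limited). The gripper opens to 85 mm and grips with 20 to 120 N. Pads are 22 mm wide; open, the fingers measure 114 mm over their backs; the gripper's body (76 mm by 85 mm) begins 54 mm behind the grasp point. The pads swing forward as they close: fully open they stand 13 mm farther back than shut.
Start: joints at [54.815, 10.359, 92.074, -0, 77.567, -11.82], TCP at [0.228, 0.528, 0.253] pointing down, gripper open.
Joint ranges: [-171.53, 171.53], [-51.25, 118.39], [17.06, 147.69], [-65.23, 245.23], [0, 150.52], [-178.68, 178.68]. Speed limits (degrees/s): [147.25, 147.25, 172.46, 180, 180, 180].

INTERFACE

Orientations are given as [roll, pitch, yaw] about the fixed x, y, z axes, in that order (R = Rz(yaw) Ry(pitch) Rx(roll)).
In Python, from rig import bot gives the robot as it stands. The module is installed in compiled form; this text tells all that it offers.
- The arm moves only by the shell command python3 -m crank 'ROWS' [FORCE]. ROWS is a JSON object of lists of equal length, an entry for each row: "offset": the shift along the tool's x, y, z normalised to -1 to 1, where 1 is 300 mm, a list of three; "rotation": the turn, a rotation vector about the tool's x, y, z normalised to -1 to 1, where 1 is 90 degrees, a list of three; "fingers": the opening, from -1 (shut) to 1 (fully open). A call has 1 to 10 rows; each row is the pose to reach, as a shift and turn from the pose commanded when the call began, along the tool's axes at that moment; what a row does not reach only later rows make up. A row lasts 1/8 s, in which the tool goes at most 62.5 mm and 10.7 degrees, less where a joint would pass 70% of its speed; a pose out of reach is approached as far as the arm can. A call with a number of a shift or a turn outside -1 to 1 is refused whole. A call with a gripper value outside its range is refused whole. The fingers move at their own pace and stop on an object; FORCE is the grip in N (left out, the last holds). Time passes only in rows, so rows that repeat a pose let the fingers close. It gives the time, the measured TCP pose, the force, the opening and the grip force at its end, in the units of the state.
- bot.get_obs(): the state, without advancing time (a new reading comes with each control period).
- bot.capture(name): name is "scene" or "top" or "wrist"; returns a dict with "image" (384x512x3 uint8, blue, green, red), "vfov" (degrees; the focal length in pixels is half the picture's height over the tangent of half this angle, whatever the lens; pixels are square), "cx", "cy" (the principal point, pixels), "D" ([k1, k2, p1, p2, k3] as OpenCV has them; the pictures are not rectified), "position" and "attitude" of the camera in the world; the wrist camera has in their place "tool_from_camera" (4x4, takes a point from camera to tool coordinates, whose origin is the TCP and whose axes are the flange's). Camera axes: x right, y up, looking along -z (the intrinsics and any distortion apply to the point x, -y, -z); pixel columns grow to the right and rows downward; lengths in m; the calibration is good to about 2 mm. A picture is of the moment at which its call begins: read the wrist's pose just before it. There is no depth.
- bot.close_job(): hands the job in; it is judged then, once.
Trained networks look in a picture, given as the dict that the camera call returned (one of the last four; its "shot" number tells which), for a name from the list of things; names that differ only in an ending like _2 or _b are one class to them, and where a whole thing is asked for, a point or a joint stands for the part that bears it (a point fixed in the world has none). Each returns a list of dicts, best first, with "conf" (0 to 1); they miss things now and then, are a little off and sometimes report something else, mostly with a low value. They report only what shows in the picture. A call takes as long as a camera call. They do not tell look-alikes from the thing itself.
- bot.search_frame(picture, query): "location" ([x, y, z] in m, in the coordinates of the camera as it stood for that picture, good to about 4 mm: the middle of the surface that is visible of it).
The state is a dict: "time_s": time; "joints": joint angles; "joint_vel": joint speeds; "joint_efforts": joint torques, N m; "tool_pos": TCP position; "orientation": TCP orientation; "wrist_force": force on the tool from outside, world axes, zero at the start; "torque": the same for the moment, N m; "opening": opening from 0.0 (shut) to 1.0 (fully open); "grasp_force": force on a finger pad.
Only numpy, scipy, OpenCV 4.12 (cv2) and the standard library are available. Lean on these libraries where they do the work, as an engineer would, in place of code of your own. Each camera call takes 0.05 s, during which the arm holds its last target. There are 200 camera calls.

## Working session

There is one attempt and no reset: what is moved stays moved. The work goes in short steps, Python scripts to look and compute and a shell command to move; the robot and the scene stay as the last step left them, time stands still between calls to the robot, and variables do not carry over. Pictures are saved under pics/ and viewed, at most 10 in all, crops included, and the job is handed in when it is done.

```bash
mkdir -p pics
cat > h.py <<'E'
import numpy as np, cv2
from scipy.spatial.transform import Rotation as R
from rig import bot
def K(p):
    f=p["image"].shape[0]/2/np.tan(np.radians(p["vfov"])/2)
    return np.array([[f,0,p["cx"]],[0,f,p["cy"]],[0,0,1.]])
def pose(p,o=None):
    if "position" in p:
        a=np.array(p["attitude"],float)
        r=a if a.shape==(3,3) else R.from_euler('xyz',a,degrees=True).as_matrix() 
        return r,np.array(p["position"],float)
    T=np.array(p["tool_from_camera"]); r=R.from_euler('xyz',o["orientation"],degrees=True).as_matrix()
    return r@T[:3,:3], r@T[:3,3]+np.array(o["tool_pos"])
def ray(p,uv,o=None):
    r,t=pose(p,o)
    n=cv2.undistortPoints(np.array([[uv]],float),K(p),np.array(p["D"],float))[0,0]
    d=r@np.array([n[0],-n[1],-1.]); return t,d/np.linalg.norm(d)
def onz(p,uv,z,o=None):
    t,d=ray(p,uv,o); return t+d*(z-t[2])/d[2]
def tri(rays):
    A=sum(np.eye(3)-np.outer(d,d) for t,d in rays); b=sum((np.eye(3)-np.outer(d,d))@t for t,d in rays)
    return np.linalg.solve(A,b)
def px(p,X,o=None):
    r,t=pose(p,o); c=r.T@(np.array(X)-t); c=np.array([c[0],-c[1],-c[2]])
    return cv2.projectPoints(c[None],np.zeros(3),np.zeros(3),K(p),np.array(p["D"],float))[0][0,0]
def find(p,q,o=None,n=3):
    r,t=pose(p,o)
    return [(round(d["conf"],2),np.round(r@np.array(d["location"])+t,3)) for d in bot.search_frame(p,q)[:n]]
E
python3 - <<'E'
from h import *
o=bot.get_obs(); print(o)
for n in("scene","top","wrist"):
    p=bot.capture(n); cv2.imwrite(f"pics/{n}0.png",p["image"])
    print(n,{k:v for k,v in p.items() if k!="image"})
    for q in("tube","tube_short","stand","polarimeter","trough_end","port"):
        f=find(p,q,o)
        print(q,[(c,x.tolist(),px(p,x,o).round().tolist()) for c,x in f])
E
python3 -c "
import cv2,numpy as np
a=[cv2.imread(f'pics/{n}0.png') for n in('scene','top')]
"
```

```text
{'time_s': 0.0, 'joints': array([ 5.48153743e+01,  1.04009161e+01,  9.21322039e+01, -4.18083540e-04,
        7.75659254e+01, -1.18210361e+01]), 'joint_vel': array([ 0.00319055, -0.0260374 ,  0.11560399, -0.01397194, -0.01408164,
       -0.06339073]), 'joint_efforts': array([-2.34770014e-04, -4.44887710e+01, -3.51322389e+01, -3.63818281e-04,
        9.24230117e-03,  4.59272871e-05]), 'tool_pos': array([0.22771872, 0.52743043, 0.25238908]), 'orientation': array([-1.79902972e+02, -1.98905089e-02,  1.56636484e+02]), 'wrist_force': array([ 0.0412206 , -0.28784956,  0.96223333]), 'torque': array([ 0.03295381, -0.02037235, -0.00767762]), 'grasp_force': 0.0, 'opening': 0.9979179739643742}
scene {'vfov': 55.93096979414854, 'cx': 253.02246282853397, 'cy': 193.1270112434365, 'D': array([-0.07690855,  0.        ,  0.        ,  0.        ,  0.        ]), 'position': array([ 0.79189379, -0.47769121,  0.94589114]), 'attitude': array([ 2.96820866e+01, -3.94591356e-03,  3.18821137e+01]), 'shot': 1}
tube [(0.95, [0.603, -0.462, 0.024], [190.0, 342.0]), (0.84, [0.31, -0.329, 0.025], [133.0, 238.0]), (0
[... 1048 characters left out ...]
53, [0.5, -0.207, 0.058], [310.0, 205.0])]
port [(0.65, [0.579, 0.318, 0.17], [110.0, 172.0])]
wrist {'vfov': 59.03209564391489, 'cx': 252.21103141148495, 'cy': 189.18854487387125, 'D': array([-0.06244729,  0.        ,  0.        ,  0.        ,  0.        ]), 'tool_from_camera': array([[ 8.02507435e-04,  9.65842836e-01,  2.59127327e-01,
         6.47420514e-02],
       [ 9.99999646e-01, -7.10007260e-04, -4.50557363e-04,
         4.12331141e-04],
       [-2.51185318e-04,  2.59127597e-01, -9.65843064e-01,
        -1.19996905e-01],
       [ 0.00000000e+00,  0.00000000e+00,  0.00000000e+00,
         1.00000000e+00]]), 'shot': 3}
tube []
tube_short []
stand []
polarimeter []
trough_end []
port []
```

View pics/scene0.png

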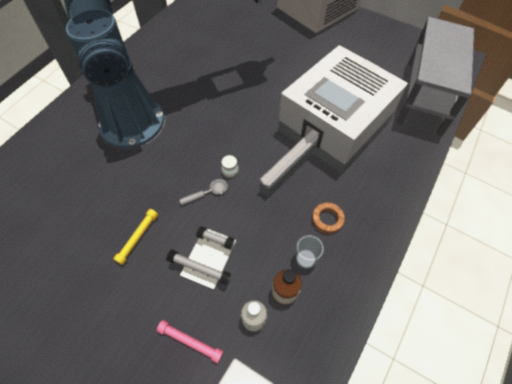

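View pics/top0.png

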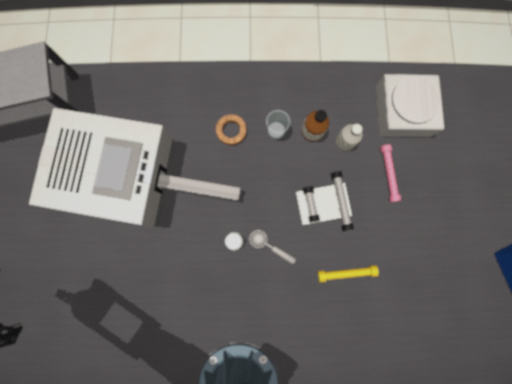

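The scene shows grey steel tubes on the white stand (scene 199,266 long and 215,238 short; top 342,200 and 311,203). Yellow (scene 135,237) and pink (190,342) are look-alikes lying on the bench. The long grey tube fits the description: steel barrel, black caps, in the stand. I'll confirm with one enlarged crop.

Run:
```python
import cv2,numpy as np
t=cv2.imread("pics/top0.png")[160:240,150:370]; s=cv2.imread("pics/scene0.png")[120:290,160:340]
t=cv2.resize(t,None,fx=3.6,fy=3.6,interpolation=2)
s1=cv2.resize(cv2.imread("pics/scene0.png")[120:195,255:330],(296,296),interpolation=2)
s2=cv2.resize(cv2.imread("pics/scene0.png")[222:292,160:245],(359,296),interpolation=2)
b=np.zeros((296,792,3),np.uint8); b[:,:296]=s1; b[:,300:659]=s2
cv2.imwrite("pics/crop1.png",np.vstack([t,b]))
```

```text
(no output)
```

View pics/crop1.png

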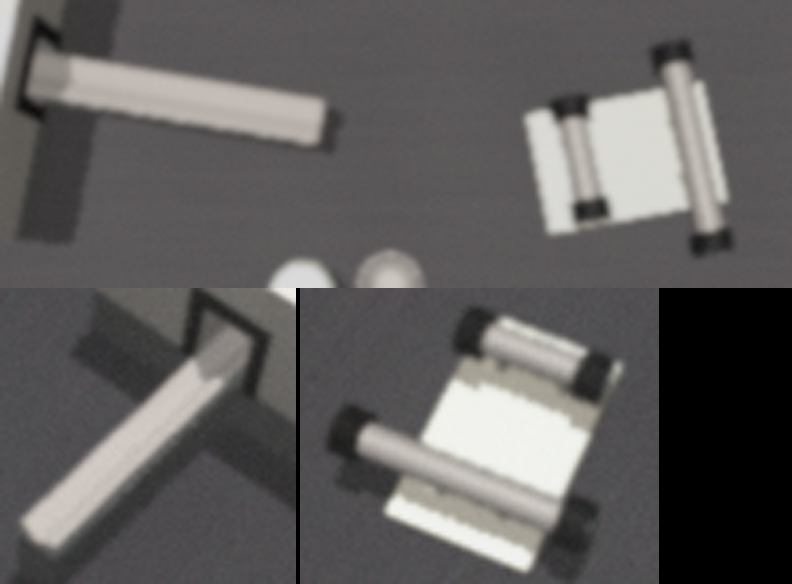

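The long grey tube with black caps is confirmed as the right one. In the top picture its caps are at (336.7,174.7) and (347.5,227), and the trough's open end is at (239,193.6).

Run:
```python
from h import *
s=bot.capture("scene");t=bot.capture("top")
A=tri([ray(t,(336.7,174.7)),ray(s,(224.9,276.4))]);B=tri([ray(t,(347.5,227)),ray(s,(172.3,255.6))])
print("caps",A,B,np.linalg.norm(A-B)); 
A2,B2=[onz(t,u,.05) for u in((336.7,174.7),(347.5,227))];m=(A2+B2)/2;d=A2-B2;print("mid",m,np.linalg.norm(d),np.degrees(np.arctan2(d[1],d[0])))
E=tri([ray(t,(239.2,193.6)),ray(s,(265.1,182.6))]);print("troughend",E)
a,b=onz(t,(239.2,193.6),.073),onz(t,(169.2,182),.073);d=b-a;print(a,b,np.linalg.norm(d),np.degrees(np.arctan2(d[1],d[0])))
```

```text
caps [ 0.58850285 -0.28791091  0.04759308] [ 0.43797381 -0.31425425  0.04163015] 0.15293305205978697
mid [ 0.51191616 -0.30062257  0.05      ] 0.15263783773576795 9.432106293026221
troughend [ 0.53530603 -0.00552209  0.06429631]
[ 0.53183592 -0.00775219  0.073     ] [0.56610633 0.18789893 0.073     ] 0.19862985850552817 80.06481415217314
```

```bash
cat >> h.py <<'E'
def go(X,yaw):
    o=bot.get_obs(); r=R.from_euler('xyz',o["orientation"],degrees=True); g=R.from_euler('xyz',[180,0,yaw],degrees=True)
    print("off",(r.inv().apply(np.array(X)-o["tool_pos"])/.3).round(4),"rot",(np.degrees((r.inv()*g).as_rotvec())/90).round(4))
def st():
    o=bot.get_obs(); print(round(o["time_s"],2),o["tool_pos"].round(4),o["orientation"].round(2),"F",o["wrist_force"].round(2),"op",round(o["opening"],3),"g",round(o["grasp_force"],1),"j",o["joints"].round(0))
E
python3 -m crank '{"offset":[[-0.14,-0.15,0],[-0.28,-0.3,0],[-0.42,-0.45,0],[-0.56,-0.6,0],[-0.7,-0.75,0],[-0.84,-0.9,0],[-0.9,-1,0]],"rotation":[[0,0,0],[0,0,0],[0,0,0],[0,0,0],[0,0,0],[0,0,0],[0,0,0]],"fingers":[1,1,1,1,1,1,1]}'
python3 -m crank '{"offset":[[-0.14,-0.15,0],[-0.28,-0.3,0],[-0.42,-0.45,0],[-0.56,-0.6,0],[-0.7,-0.75,0],[-0.84,-0.9,0],[-0.9,-1,0],[-0.9,-1,0]],"rotation":[[0,0,-0.1],[0,0,-0.2],[0,0,-0.3],[0,0,-0.367],[0,0,-0.367],[0,0,-0.367],[0,0,-0.367],[0,0,-0.367]],"fingers":[1,1,1,1,1,1,1,1]}'
python3 -c "
from h import *
st();go([.513,-.301,.23],189.7)"
```

```text
time_s: 2.02
tool_pos: [0.3577, 0.143, 0.2537]
orientation: [180.0, 0.1, 156.5]
wrist_force: [0.4, 0.3, 0.8]
opening: 1.002
grasp_force: 0.0
time_s: 3.02
tool_pos: [0.4859, -0.2407, 0.2529]
orientation: [-180.0, -0.0, -170.6]
wrist_force: [0.1, 0.9, 0.0]
opening: 1.001
grasp_force: 0.0
3.02 [ 0.4859 -0.2407  0.2529] [-1.7997e+02 -2.0000e-02 -1.7059e+02] F [0.1  0.92 0.02] op 1.001 g 0.0 j [ -39.    6.   97.   -0.   77. -138.]
off [-0.0563 -0.2129  0.0764] rot [-0.0003 -0.0002 -0.0032]
```

Joint 6 would run near its limit at the trough with this yaw, so I turn half round (yaw about 10, then 80).

```bash
python3 -m crank '{"offset":[[-0.05,-0.2,0],[-0.056,-0.213,0.03],[-0.056,-0.213,0.076],[-0.056,-0.213,0.076],[-0.056,-0.213,0.076],[-0.056,-0.213,0.076],[-0.056,-0.213,0.076],[-0.056,-0.213,0.076],[-0.056,-0.213,0.076]],"rotation":[[0,0,0.11],[0,0,0.22],[0,0,0.33],[0,0,0.44],[0,0,0.55],[0,0,0.66],[0,0,0.77],[0,0,0.88],[0,0,0.99]],"fingers":[1,1,1,1,1,1,1,1,1]}'
python3 -m crank '{"offset":[[0,0,0],[0,0,0],[0,0,0],[0,0,0],[0,0,0],[0,0,0],[0,0,0],[0,0,0],[0,0,0],[0,0,0]],"rotation":[[0,0,0.11],[0,0,0.22],[0,0,0.33],[0,0,0.44],[0,0,0.55],[0,0,0.66],[0,0,0.77],[0,0,0.88],[0,0,0.99],[0,0,1]],"fingers":[1,1,1,1,1,1,1,1,1,1]}'
python3 -c "
from h import *
st();o=bot.get_obs();p=bot.capture('wrist');cv2.imwrite('pics/w1.png',cv2.resize(p['image'],None,fx=1.5,fy=1.5));print(find(p,'tube',o),px(p,[.513,-.301,.045],o))"
```

```text
time_s: 4.15
tool_pos: [0.513, -0.2958, 0.2306]
orientation: [-180.0, -0.0, 100.3]
wrist_force: [-0.7, 0.7, 0.2]
opening: 1.0
grasp_force: 0.0
time_s: 5.4
tool_pos: [0.5131, -0.2961, 0.2306]
orientation: [-180.0, 0.0, 10.7]
wrist_force: [0.5, -0.5, -0.7]
opening: 0.999
grasp_force: 0.0
5.4 [ 0.5131 -0.2961  0.2306] [-179.98    0.     10.66] F [ 0.47 -0.52 -0.66] op 0.999 g 0.0 j [-41.  14.  91.   0.  76.  38.]
[(0.93, array([ 0.523, -0.3  ,  0.054])), (0.72, array([ 0.605, -0.459,  0.023])), (0.56, array([ 0.316, -0.256,  0.01 ]))] [257.44874277 173.89585413]
```

View pics/w1.png

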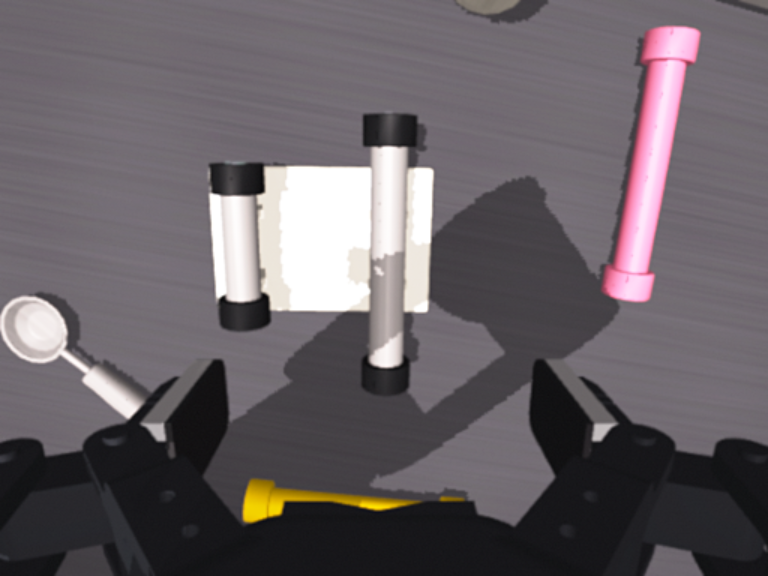

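The wrist view shows the long tube (caps at 390,130 and 385,373 in the enlarged picture) on the stand's outer side, with the short tube to its left.

```bash
python3 -c "
from h import *
o=bot.get_obs();p=bot.capture('wrist')
a,b=onz(p,(260,98),.056,o),onz(p,(257.7,241.7),.060,o);d=a-b
y=np.degrees(np.arctan2(d[1],d[0]));m=(a+b)/2;print(a,b,np.linalg.norm(d[:2]),y,m)
go([m[0],m[1],.048],y)"
```

```text
[ 0.57998088 -0.29043491  0.056     ] [ 0.45319958 -0.3131514   0.06      ] 0.12880037648635784 10.158379294225464 [ 0.51659023 -0.30179316  0.058     ]
off [0.0082 0.0189 0.6086] rot [-0.0001 -0.      0.0066]
```

```bash
python3 -m crank '{"offset":[[0.004,0.018,0.12],[0.004,0.018,0.3],[0.004,0.018,0.45],[0.004,0.018,0.55],[0.004,0.018,0.607],[0.004,0.018,0.607],[0.004,0.018,0.607]],"rotation":[[0,0,0.0066],[0,0,0.0066],[0,0,0.0066],[0,0,0.0066],[0,0,0.0066],[0,0,0.0066],[0,0,0.0066]],"fingers":[0.6,0.6,0.6,0.4,0.2,0.2,0.2]}' 40
python3 -c "
from h import *
st();p=bot.capture('wrist');cv2.imwrite('pics/w2.png',p['image'])"
```

```text
time_s: 6.42
tool_pos: [0.5162, -0.3031, 0.0499]
orientation: [179.9, -0.1, 10.0]
wrist_force: [-1.1, 0.2, 0.7]
opening: 0.602
grasp_force: 0.0
6.42 [ 0.5162 -0.3031  0.0499] [ 1.7989e+02 -9.0000e-02  1.0000e+01] F [-1.1   0.24  0.68] op 0.602 g 0.0 j [-42.  28.  96.   0.  56.  38.]
```

View pics/w2.png

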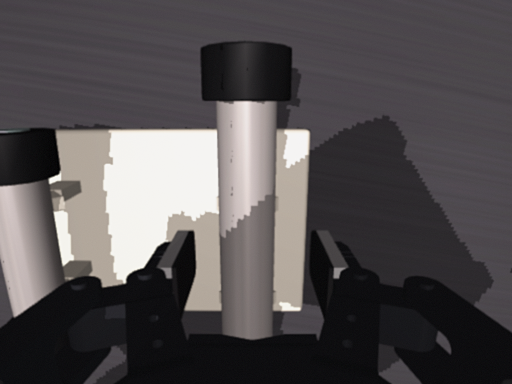

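The fingers straddle the barrel (col 247). The short tube's V supports show at about (65,190) and (75,270). I'll check that the pads lie midway between the supports.

```bash
python3 -c "
from h import *
o=bot.get_obs();p=bot.capture('wrist');r=R.from_euler('xyz',o['orientation'],degrees=True)
for uv,z in (((75,184),.039),((88,264),.039),((200,129),.006),((285,310),.006),((247,101),.050),((308,129),.006)): print(uv,(r.inv().apply(onz(p,uv,z,o)-o['tool_pos'])*1000).round(1))
im=cv2.resize(p['image'][110:330,30:330],None,fx=2.5,fy=2.5,interpolation=2);cv2.imwrite('pics/w2c.png',im)"
```

```text
(75, 184) [ 33.1 -71.8  11. ]
(88, 264) [ -2.6 -71.1  11. ]
(200, 129) [ 52.  -25.1  44.2]
(285, 310) [-47.7  18.4  44.1]
(247, 101) [65.3 -1.8  0.3]
(308, 129) [52.  26.8 44.3]
```

View pics/w2c.png

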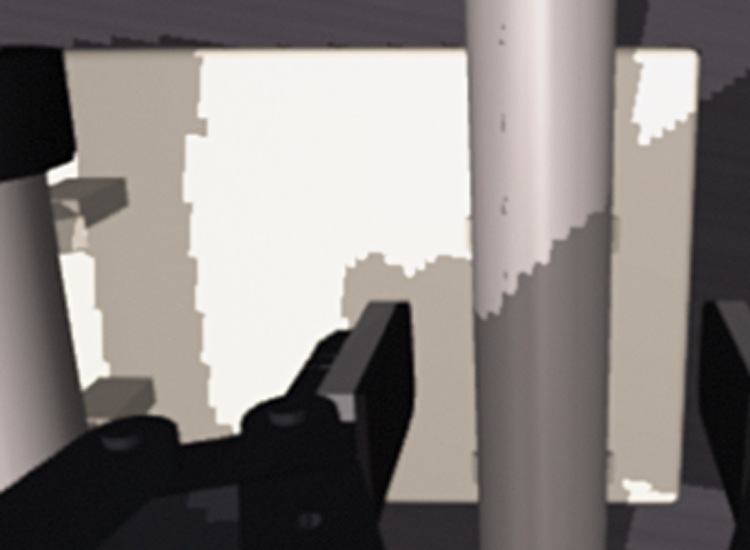

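Base edges lie at +52 and -48 mm, so the tool is centred between the supports to about 2 mm. Close, with a 1.5 mm sideways correction, then lift.

```bash
python3 -m crank '{"offset":[[0.003,-0.005,0.004],[0.003,-0.005,0.004],[0.003,-0.005,0.004],[0.003,-0.005,0.004],[0.003,-0.005,0.004],[0.003,-0.005,0.004],[0.003,-0.005,0.004]],"rotation":[[0,0,0],[0,0,0],[0,0,0],[0,0,0],[0,0,0],[0,0,0],[0,0,0]],"fingers":[0.2,-0.2,-1,-1,-1,-1,-1]}' 50
python3 -c "
from h import *
st()"
```

```text
time_s: 7.4
tool_pos: [0.516, -0.3008, 0.0475]
orientation: [180.0, -0.0, 10.0]
wrist_force: [-2.4, 0.4, 6.0]
opening: 0.238
grasp_force: 48.9
7.4 [ 0.516  -0.3008  0.0475] [ 1.7998e+02 -1.0000e-02  9.9700e+00] F [-2.39  0.41  6.04] op 0.238 g 48.9 j [-42.  28.  96.  -0.  56.  38.]
```

```bash
python3 -m crank '{"offset":[[0,0,-0.04],[0,0,-0.15],[0,0,-0.3],[0,0,-0.45],[0,0,-0.5],[0,0,-0.5]],"rotation":[[0,0,0],[0,0,0],[0,0,0],[0,0,0],[0,0,0],[0,0,0]],"fingers":[-1,-1,-1,-1,-1,-1]}'
python3 -c "
from h import *
st();go([.553,.102,.197],80)"
```

```text
time_s: 8.15
tool_pos: [0.5159, -0.3007, 0.1972]
orientation: [180.0, -0.0, 10.0]
wrist_force: [-0.4, 0.7, -4.8]
opening: 0.243
grasp_force: 49.6
8.15 [ 0.5159 -0.3007  0.1972] [ 1.7997e+02 -2.0000e-02  9.9700e+00] F [-0.4   0.65 -4.81] op 0.243 g 49.6 j [-42.  16.  92.   0.  72.  38.]
off [ 3.5430e-01 -1.3007e+00  1.0000e-04] rot [ 5.000e-04 -0.000e+00 -7.781e-01]
```

```bash
python3 -m crank '{"offset":[[0.05,-0.1,0],[0.1,-0.25,0],[0.15,-0.4,0],[0.2,-0.55,0],[0.25,-0.7,0],[0.3,-0.85,0],[0.32,-1,0],[0.3,-1,0],[0.3,-1,0]],"rotation":[[0,0,-0.09],[0,0,-0.19],[0,0,-0.29],[0,0,-0.39],[0,0,-0.49],[0,0,-0.59],[0,0,-0.69],[0,0,-0.778],[0,0,-0.778]],"fingers":[-1,-1,-1,-1,-1,-1,-1,-1,-1]}'
python3 -c "
from h import *
st();o=bot.get_obs();p=bot.capture('wrist');cv2.imwrite('pics/w3.png',cv2.resize(p['image'],None,fx=1.5,fy=1.5))"
```

```text
time_s: 9.28
tool_pos: [0.5507, 0.0112, 0.1943]
orientation: [-179.7, 0.0, 80.0]
wrist_force: [-0.4, -0.2, -5.2]
opening: 0.237
grasp_force: 49.7
9.28 [0.5507 0.0112 0.1943] [-179.71    0.     79.98] F [-0.4  -0.24 -5.24] op 0.237 g 49.7 j [-11.  11.  99.  -0.  71.  -1.]
```

View pics/w3.png

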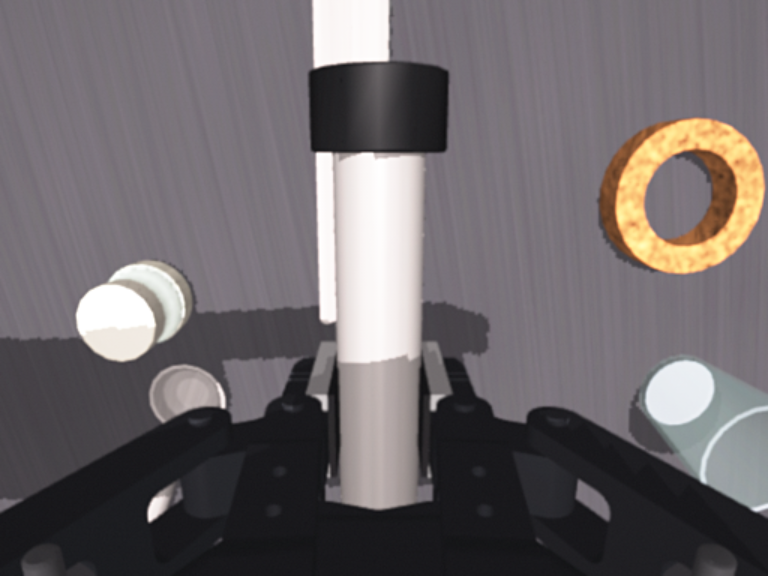

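The wrist view shows the trough ahead: left edge runs (320,321) to (313,0), right edge at (389,5), and the tube sits straight in the grip.

```bash
python3 -c "
from h import *
o=bot.get_obs();p=bot.capture('wrist');r=R.from_euler('xyz',o['orientation'],degrees=True)
f=lambda u,z:onz(p,np.array(u)/1.5,z,o)
e,l0,r0,r1=f((320,321),.073),f((313,2),.073),f((389,2),.073),f((390,58),.073)
for n,v in zip(('e','l','r','r1'),(e,l0,r0,r1)): print(n,v.round(4),(r.inv().apply(v-o['tool_pos'])*1000).round(1))
d=l0-e;y=np.degrees(np.arctan2(d[1],d[0]));print('yaw',y,np.degrees(np.arctan2(*(r0-r1)[1::-1])))
u=d/np.linalg.norm(d);n=np.array([u[1],-u[0],0]);print('width',(r0-e)@n)
E=e+n*.018;print('end',E);
for c,z in(((379,64),.191+.016),((379.5,152),.191+.011+.005)): print('tube',(r.inv().apply(f(c,z)-o['tool_pos'])*1000).round(1))
print('top est line offset', (np.array([.533,-.0067,.073])-E)@n, (np.array([.566,.1879,.073])-E)@n)
T=E+u*.11; print(T); go([T[0],T[1],.150],y); go([T[0],T[1],.0856],y)"
```

```text
e [ 0.5196 -0.0026  0.073 ] [-18.6 -28.5 122. ]
l [0.5461 0.1418 0.073 ] [128.2 -27.8 122. ]
r [0.5788 0.1358 0.073 ] [128.1   5.4 121.8]
r1 [0.5752 0.1128 0.073 ] [104.8   5.9 121.8]
yaw 79.57079171604407 81.20383301323163
width 0.033193457107271715
end [ 0.53725656 -0.00584635  0.073     ]
tube [ 81.9   0.8 -12.1]
tube [ 64.8   0.9 -12.1]
top est line offset -0.004031706085089198 -0.006803483257605024
[0.55716881 0.10233638 0.073     ]
off [ 0.3055 -0.0364  0.1516] rot [-0.0018 -0.      0.0025]
off [ 0.3055 -0.0358  0.3662] rot [-0.0018 -0.      0.0025]
```

```bash
python3 -m crank '{"offset":[[0.1,-0.04,0],[0.22,-0.041,0],[0.29,-0.041,0.05],[0.29,-0.041,0.15],[0.29,-0.041,0.22],[0.29,-0.041,0.22]],"rotation":[[0,0,0],[0,0,0],[0,0,0],[0,0,0],[0,0,0],[0,0,0]],"fingers":[-1,-1,-1,-1,-1,-1]}'
python3 -c "
from h import *
st();o=bot.get_obs();p=bot.capture('wrist');cv2.imwrite('pics/w4.png',cv2.resize(p['image'],None,fx=1.5,fy=1.5))
t=bot.capture('top');cv2.imwrite('pics/t4.png',t['image'])"
```

```text
time_s: 10.12
tool_pos: [0.5539, 0.0975, 0.1286]
orientation: [-179.7, 0.0, 79.8]
wrist_force: [-0.9, 0.4, -4.7]
opening: 0.234
grasp_force: 49.7
10.12 [0.5539 0.0975 0.1286] [-1.797e+02  4.000e-02  7.982e+01] F [-0.9   0.39 -4.71] op 0.234 g 49.7 j [-2. 17. 99.  0. 64.  8.]
```

View pics/w4.png

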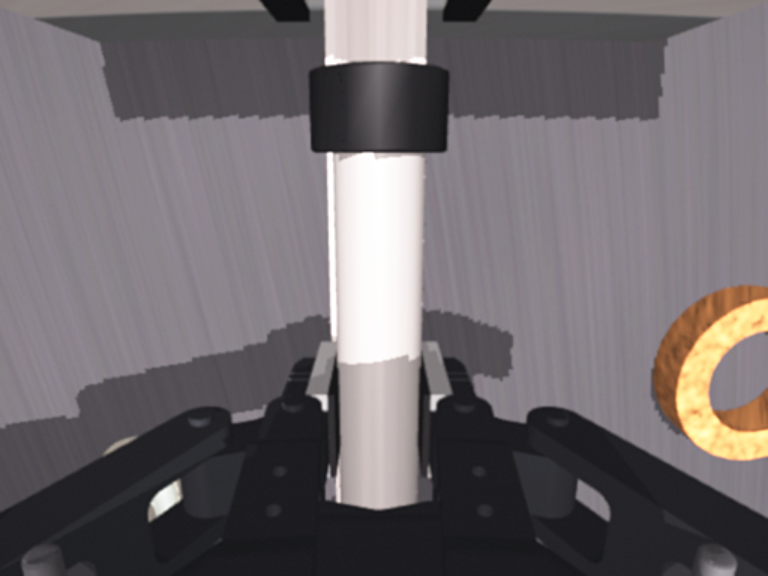

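The tube sits over the trough, with trough edges at cols 325/427 and the tube at 379, so about 1 mm left is needed. Lower gently.

```bash
python3 -m crank '{"offset":[[0,-0.003,0.05],[0,-0.003,0.1],[0,-0.003,0.12],[0,-0.003,0.127],[0,-0.003,0.13],[0,-0.003,0.13]],"rotation":[[0,0,0],[0,0,0],[0,0,0],[0,0,0],[0,0,0],[0,0,0]],"fingers":[-1,-1,-1,-1,-1,-1]}'
python3 -m crank '{"offset":[[0,0,0.004],[0,0,0.007],[0,0,0.007]],"rotation":[[0,0,0],[0,0,0],[0,0,0]],"fingers":[-1,-1,-1]}'
python3 -c "
from h import *
st()"
```

```text
time_s: 10.98
tool_pos: [0.5539, 0.0983, 0.0946]
orientation: [-179.9, 0.1, 80.0]
wrist_force: [-14.4, -1.0, 22.2]
opening: 0.24
grasp_force: 64.7
time_s: 11.35
tool_pos: [0.554, 0.0983, 0.0944]
orientation: [-179.9, 0.1, 80.0]
wrist_force: [-21.5, -2.5, 37.3]
opening: 0.238
grasp_force: 73.0
11.35 [0.554  0.0983 0.0944] [-1.7986e+02  8.0000e-02  8.0050e+01] F [-21.52  -2.45  37.33] op 0.238 g 73.0 j [ -2.  20. 100.  -0.  60.   8.]
```

The fingertips (22 mm ahead of the TCP) have come down on the trough's edges, 9 mm before the tube seats. The grip is too low on the tube. I'll lift, put the tube back on the stand, regrip it nearer the fingertips, and check whether the tube slipped.

```bash
python3 -m crank '{"offset":[[0,0,-0.05],[0,0,-0.15],[0,0,-0.3],[0,0,-0.38],[0,0,-0.38],[0,0,-0.38]],"rotation":[[0,0,0],[0,0,0],[0,0,0],[0,0,0],[0,0,0],[0,0,0]],"fingers":[-1,-1,-1,-1,-1,-1]}'
python3 -c "
from h import *
st();o=bot.get_obs();p=bot.capture('wrist')
a=cv2.imread('pics/w4.png');b=cv2.resize(p['image'],None,fx=1.5,fy=1.5);cv2.imwrite('pics/w5.png',b)
T=cv2.cvtColor(a,6)[50:165,300:460].astype('f4');B=cv2.cvtColor(b,6)[35:180,285:475].astype('f4')
for i in (0,1):
  T=cv2.cvtColor((a,a)[i],6)[50:165,300:460]; r=cv2.matchTemplate(cv2.cvtColor(b,6)[30:185,280:480],T,5);print(cv2.minMaxLoc(r),'expect (20,20)')
for im in(a,b):
  g=cv2.cvtColor(im,6); c=np.where(g[100,290:470]<60)[0]+290; q=np.where(g[40:170,380]<60)[0]+40;print(c.min(),c.max(),q.min(),q.max())
go([.516,-.3008,.2],9.97)"
```

```text
time_s: 12.1
tool_pos: [0.5538, 0.0984, 0.2025]
orientation: [-179.9, 0.0, 80.0]
wrist_force: [-0.6, 0.3, -5.0]
opening: 0.239
grasp_force: 50.4
12.1 [0.5538 0.0984 0.2025] [-1.7987e+02  2.0000e-02  7.9990e+01] F [-0.59  0.33 -4.96] op 0.239 g 50.4 j [-2. 12. 97.  0. 72.  8.]
(0.22189907729625702, 0.895291805267334, (0, 0), (20, 20)) expect (20,20)
(0.22189907729625702, 0.895291805267334, (0, 0), (20, 20)) expect (20,20)
309 448 150 150
309 448 150 150
off [-1.332  0.108  0.007] rot [-0.0017  0.0015  0.778 ]
```

No slip: the cap is in the same pixels as before. Back to the stand.

```bash
python3 -m crank '{"offset":[[-0.15,0,0],[-0.3,0.02,0],[-0.45,0.04,0],[-0.6,0.06,0],[-0.75,0.08,0],[-0.9,0.1,0],[-1,0.108,0],[-1,0.108,0],[-1,0.108,0]],"rotation":[[0,0,0.09],[0,0,0.19],[0,0,0.29],[0,0,0.39],[0,0,0.49],[0,0,0.59],[0,0,0.69],[0,0,0.778],[0,0,0.778]],"fingers":[-1,-1,-1,-1,-1,-1,-1,-1,-1]}'
python3 -c "
from h import *
st();go([.516,-.3008,.0475],9.97)"
```

```text
time_s: 13.28
tool_pos: [0.5335, -0.2027, 0.2021]
orientation: [-179.9, 0.1, 10.0]
wrist_force: [-0.6, 0.8, -5.3]
opening: 0.241
grasp_force: 50.3
13.28 [ 0.5335 -0.2027  0.2021] [-1.7986e+02  1.4000e-01  9.9900e+00] F [-0.61  0.81 -5.33] op 0.241 g 50.3 j [-33.  13.  95.   0.  72.  47.]
off [-0.113   0.3131  0.5149] rot [-0.0015  0.0015  0.0002]
```

```bash
python3 -m crank '{"offset":[[-0.05,0.15,0],[-0.11,0.3,0],[-0.113,0.313,0.1],[-0.113,0.313,0.25],[-0.113,0.313,0.38],[-0.113,0.313,0.43],[-0.113,0.313,0.43],[-0.113,0.313,0.43]],"rotation":[[-0.0015,0.0015,0],[-0.0015,0.0015,0],[-0.0015,0.0015,0],[-0.0015,0.0015,0],[-0.0015,0.0015,0],[-0.0015,0.0015,0],[-0.0015,0.0015,0],[-0.0015,0.0015,0]],"fingers":[-1,-1,-1,-1,-1,-1,-1,-1]}'
python3 -c "
from h import *
st();go([.516,-.3008,.0475],9.97)"
```

```text
time_s: 14.28
tool_pos: [0.5185, -0.3018, 0.0769]
orientation: [179.7, -0.2, 10.0]
wrist_force: [1.2, 0.6, -4.2]
opening: 0.238
grasp_force: 50.5
14.28 [ 0.5185 -0.3018  0.0769] [179.73  -0.24  10.03] F [ 1.19  0.56 -4.23] op 0.238 g 50.5 j [-42.  25.  95.   0.  59.  38.]
off [-0.0082 -0.0054  0.0979] rot [ 0.003  -0.0027  0.0007]
```

```bash
python3 -m crank '{"offset":[[-0.004,-0.003,0.03],[-0.004,-0.003,0.07],[-0.004,-0.003,0.085],[-0.004,-0.003,0.085],[-0.004,-0.003,0.085]],"rotation":[[0.0015,-0.0015,0],[0.0015,-0.0015,0],[0.0015,-0.0015,0],[0.0015,-0.0015,0],[0.0015,-0.0015,0]],"fingers":[-1,-1,-1,-1,-1]}'
python3 -c "
from h import *
st();go([.516,-.3008,.0475],9.97)"
```

```text
time_s: 14.9
tool_pos: [0.5161, -0.3005, 0.0496]
orientation: [-180.0, -0.0, 10.0]
wrist_force: [0.1, 0.6, -4.6]
opening: 0.24
grasp_force: 50.7
14.9 [ 0.5161 -0.3005  0.0496] [-180.     -0.      9.97] F [ 0.08  0.62 -4.61] op 0.24 g 50.7 j [-42.  28.  96.   0.  57.  38.]
off [-0.0006  0.0009  0.0071] rot [-0. -0.  0.]
```

```bash
python3 -m crank '{"offset":[[0,0.001,0.004],[0,0.001,0.008],[0,0.001,0.008]],"rotation":[[0,0,0],[0,0,0],[0,0,0]],"fingers":[-1,-1,-1]}'
python3 -m crank '{"offset":[[0,0,0],[0,0,0],[0,0,0],[0,0,-0.02],[0,0,-0.045],[0,0,-0.045],[0,0,-0.045],[0,0,-0.045],[0,0,-0.045],[0,0,-0.045]],"rotation":[[0,0,0],[0,0,0],[0,0,0],[0,0,0],[0,0,0],[0,0,0],[0,0,0],[0,0,0],[0,0,0],[0,0,0]],"fingers":[-0.3,0,0,0,0,-0.2,-1,-1,-1,-1]}'
python3 -c "
from h import *
st()"
```

```text
time_s: 15.28
tool_pos: [0.5163, -0.3008, 0.0476]
orientation: [180.0, -0.0, 10.0]
wrist_force: [-1.6, 1.2, -0.8]
opening: 0.241
grasp_force: 51.1
time_s: 16.52
tool_pos: [0.5163, -0.3008, 0.0612]
orientation: [180.0, -0.0, 10.0]
wrist_force: [-2.3, 1.0, 5.7]
opening: 0.237
grasp_force: 48.7
16.52 [ 0.5163 -0.3008  0.0612] [ 1.7999e+02 -1.0000e-02  9.9700e+00] F [-2.28  1.02  5.72] op 0.237 g 48.7 j [-42.  27.  96.   0.  58.  38.]
```

```bash
python3 -m crank '{"offset":[[0,0,-0.04],[0,0,-0.15],[0,0,-0.3],[0,0,-0.45],[0,0,-0.46],[0,0,-0.46]],"rotation":[[0,0,0],[0,0,0],[0,0,0],[0,0,0],[0,0,0],[0,0,0]],"fingers":[-1,-1,-1,-1,-1,-1]}'
python3 -m crank '{"offset":[[0.05,-0.1,0],[0.1,-0.25,0],[0.15,-0.4,0],[0.2,-0.55,0],[0.25,-0.7,0],[0.3,-0.85,0],[0.32,-1,0],[0.3,-1,0],[0.3,-1,0]],"rotation":[[0,0,-0.09],[0,0,-0.19],[0,0,-0.29],[0,0,-0.39],[0,0,-0.49],[0,0,-0.59],[0,0,-0.69],[0,0,-0.778],[0,0,-0.778]],"fingers":[-1,-1,-1,-1,-1,-1,-1,-1,-1]}'
python3 -c "
from h import *
st();go([.5537,.0983,.135],80)"
```

```text
time_s: 17.27
tool_pos: [0.5153, -0.3001, 0.1971]
orientation: [-179.9, 0.1, 10.0]
wrist_force: [-0.1, -0.0, -5.8]
opening: 0.233
grasp_force: 49.9
time_s: 18.4
tool_pos: [0.5509, 0.0111, 0.1958]
orientation: [-179.7, 0.0, 80.0]
wrist_force: [0.8, 0.0, -5.2]
opening: 0.229
grasp_force: 49.9
18.4 [0.5509 0.0111 0.1958] [-179.7     0.     79.98] F [ 0.83  0.02 -5.19] op 0.229 g 49.9 j [-11.  11.  98.  -0.  71.  -1.]
off [ 0.2877 -0.0403  0.2029] rot [-0.0033  0.0001 -0.0002]
```

```bash
python3 -m crank '{"offset":[[0.1,-0.04,0],[0.22,-0.041,0],[0.288,-0.041,0.06],[0.288,-0.041,0.15],[0.288,-0.041,0.2],[0.288,-0.041,0.2],[0.288,-0.041,0.2]],"rotation":[[0,0,0],[0,0,0],[0,0,0],[0,0,0],[0,0,0],[0,0,0],[0,0,0]],"fingers":[-1,-1,-1,-1,-1,-1,-1]}'
python3 -c "
from h import *
st();o=bot.get_obs();p=bot.capture('wrist');cv2.imwrite('pics/w6.png',cv2.resize(p['image'][0:290],None,fx=1.5,fy=1.5))"
```

```text
time_s: 19.27
tool_pos: [0.5563, 0.097, 0.1391]
orientation: [180.0, -0.0, 79.9]
wrist_force: [0.5, 0.5, -3.8]
opening: 0.237
grasp_force: 49.9
19.27 [0.5563 0.097  0.1391] [179.95  -0.    79.92] F [ 0.46  0.5  -3.84] op 0.237 g 49.9 j [-2. 16. 99. -0. 65.  8.]
```

View pics/w6.png

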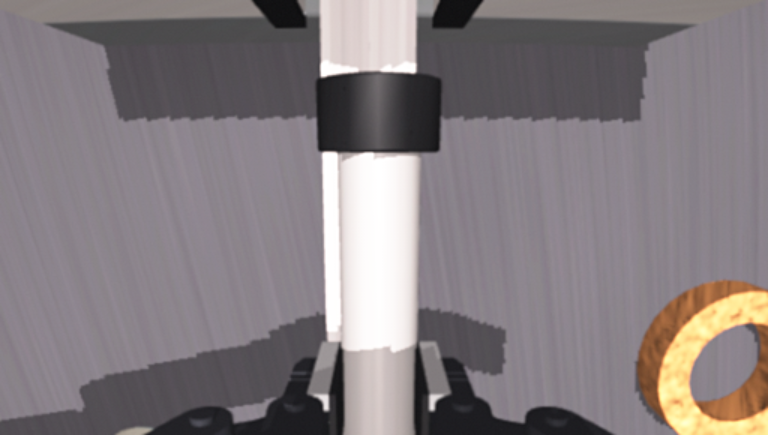

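```bash
python3 -c "
from h import *
st();o=bot.get_obs();p=bot.capture('wrist');r=R.from_euler('xyz',o['orientation'],degrees=True)
f=lambda u,z:(r.inv().apply(onz(p,np.array(u)/1.5,z,o)-o['tool_pos'])*1000).round(1)
for u in((321,20),(417,20),(322.5,160),(327,325)): print(u,f(u,.073))
z=o['tool_pos'][2]-.016; print(f((378.5,74),z+.016),f((380,153),z+.016))"
```

```text
19.32 [0.5566 0.0971 0.1396] [ 1.799e+02 -1.000e-02  7.994e+01] F [ 0.14  0.38 -3.95] op 0.234 g 49.9 j [-2. 16. 99. -0. 65.  8.]
(321, 20) [108.1 -18.7  66.6]
(417, 20) [108.1  13.8  66.6]
(322.5, 160) [ 61.5 -19.3  66.6]
(327, 325) [ -0.9 -19.2  66.6]
[81.7  0.7  0. ] [64.5  1.1  0. ]
```

```bash
python3 -m crank '{"offset":[[0,-0.011,0.04],[0,-0.011,0.09],[0,-0.011,0.115],[0,-0.011,0.122],[0,-0.011,0.122]],"rotation":[[0,0,0],[0,0,0],[0,0,0],[0,0,0],[0,0,0]],"fingers":[-1,-1,-1,-1,-1]}'
python3 -m crank '{"offset":[[0,0,0.004],[0,0,0.007],[0,0,0.007]],"rotation":[[0,0,0],[0,0,0],[0,0,0]],"fingers":[-1,-1,-1]}'
python3 -c "
from h import *
st()"
```

```text
time_s: 20.0
tool_pos: [0.5526, 0.0981, 0.102]
orientation: [-180.0, 0.0, 80.0]
wrist_force: [-0.1, 0.0, -4.3]
opening: 0.234
grasp_force: 50.0
time_s: 20.38
tool_pos: [0.5525, 0.098, 0.1001]
orientation: [180.0, 0.0, 80.0]
wrist_force: [0.4, -0.6, -5.2]
opening: 0.228
grasp_force: 50.0
20.38 [0.5525 0.098  0.1001] [179.99   0.    79.99] F [ 0.37 -0.57 -5.16] op 0.228 g 50.0 j [ -2.  19. 101.  -0.  60.   8.]
```

```bash
python3 -m crank '{"offset":[[0,0,0.003],[0,0,0.005],[0,0,0.005]],"rotation":[[0,0,0],[0,0,0],[0,0,0]],"fingers":[-1,-1,-1]}'
python3 -c "
from h import *
st()"
```

```text
time_s: 20.75
tool_pos: [0.5527, 0.0981, 0.0991]
orientation: [180.0, -0.0, 80.0]
wrist_force: [-2.6, -0.7, 3.0]
opening: 0.234
grasp_force: 50.8
20.75 [0.5527 0.0981 0.0991] [179.97  -0.    79.99] F [-2.62 -0.73  2.97] op 0.234 g 50.8 j [ -2.  19. 101.  -0.  60.   8.]
```

Contact at the expected height (TCP 0.099) with a light force. Release, rise, shut the fingers and come down behind the rear cap.

```bash
python3 -m crank '{"offset":[[0,0,0],[0,0,0],[0,0,0],[0,0,-0.05],[0,0,-0.2],[-0.15,0,-0.25],[-0.3,0,-0.25],[-0.38,0,-0.25],[-0.38,0,-0.25]],"rotation":[[0,0,0],[0,0,0],[0,0,0],[0,0,0],[0,0,0],[0,0,0],[0,0,0],[0,0,0],[0,0,0]],"fingers":[-0.4,-0.1,0,0,0,-1,-1,-1,-1]}' 30
python3 -c "
from h import *
st();o=bot.get_obs();p=bot.capture('wrist');cv2.imwrite('pics/w7.png',cv2.resize(p['image'],None,fx=1.5,fy=1.5))"
```

```text
time_s: 21.88
tool_pos: [0.533, -0.0157, 0.1747]
orientation: [179.9, 0.0, 79.8]
wrist_force: [-0.1, 0.5, 0.1]
opening: 0.0
grasp_force: 0.0
21.88 [ 0.533  -0.0157  0.1747] [1.799e+02 1.000e-02 7.983e+01] F [-0.14  0.49  0.11] op 0.0 g 0.0 j [-14.  10. 102.  -0.  68.  -4.]
```

View pics/w7.png

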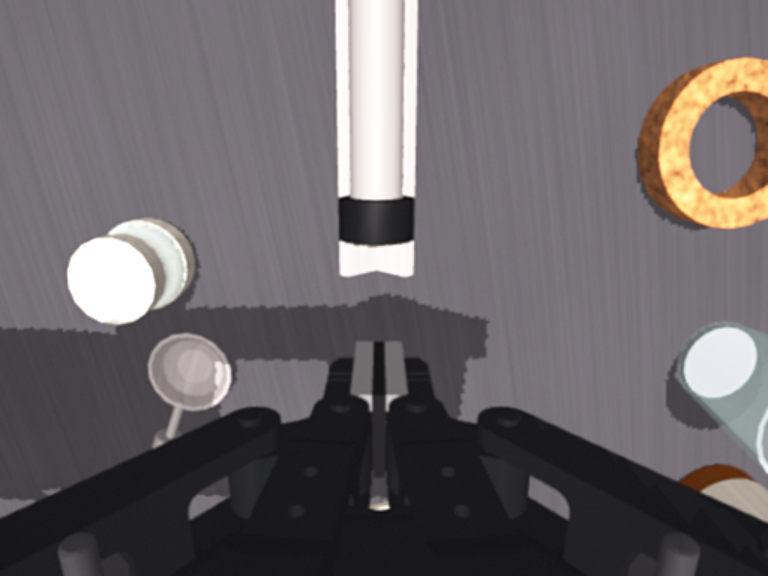

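The tube lies centred in the V (col 376), rear cap edge at row 243, trough end at row 276. Shut fingers line up with it (col 379).

```bash
python3 -c "
from h import *
st();o=bot.get_obs();p=bot.capture('wrist');r=R.from_euler('xyz',o['orientation'],degrees=True)
f=lambda u,z:(r.inv().apply(onz(p,np.array(u)/1.5,z,o)-o['tool_pos'])*1000).round(1)
print(f((376.5,243),.0986),f((376,1),.0936),f((376,275),.073),f((341,275),.073));go([.533,-.0157,.103],79.8)"
```

```text
21.93 [ 0.533  -0.0147  0.1745] [ 1.7992e+02 -1.0000e-02  7.9890e+01] F [ 0.01  0.34 -0.34] op -0.003 g 0.0 j [-14.  10. 102.   0.  68.  -4.]
[29.6  0.1 75.9] [ 1.178e+02 -1.000e-01  8.090e+01] [ 10.4  -0.2 101.5] [ 10.4 -15.9 101.5]
off [-0.0058  0.0009  0.2374] rot [ 0.0006 -0.0002  0.0018]
```

```bash
python3 -m crank '{"offset":[[0,0,0.1],[0,0,0.2],[0,0,0.238],[0,0,0.238],[0.03,0,0.238],[0.045,0,0.238],[0.06,0,0.238],[0.08,0,0.238],[0.1,0,0.238],[0.1,0,0.238]],"rotation":[[0,0,0],[0,0,0],[0,0,0],[0,0,0],[0,0,0],[0,0,0],[0,0,0],[0,0,0],[0,0,0],[0,0,0]],"fingers":[-1,-1,-1,-1,-1,-1,-1,-1,-1,-1]}'
python3 -c "
from h import *
st()"
python3 -m crank '{"offset":[[0.02,0,0],[0.04,0,0],[0.06,0,0],[0.08,0,0],[0.1,0,0]],"rotation":[[0,0,0],[0,0,0],[0,0,0],[0,0,0],[0,0,0]],"fingers":[-1,-1,-1,-1,-1]}'
python3 -c "
from h import *
st()"
```

```text
time_s: 23.22
tool_pos: [0.5386, 0.0149, 0.1031]
orientation: [179.9, 0.1, 80.0]
wrist_force: [-0.5, -3.3, 3.6]
opening: 0.001
grasp_force: 2.0
23.23 [0.5386 0.0149 0.1031] [1.7989e+02 7.0000e-02 8.0010e+01] F [-0.46 -3.27  3.57] op 0.001 g 2.0 j [-11.  16. 104.  -0.  60.  -1.]
time_s: 23.85
tool_pos: [0.5438, 0.0437, 0.103]
orientation: [179.9, 0.1, 80.0]
wrist_force: [-2.1, -8.3, 3.6]
opening: -0.0
grasp_force: 3.9
23.85 [0.5438 0.0437 0.103 ] [1.7989e+02 1.2000e-01 7.9980e+01] F [-2.06 -8.33  3.55] op -0.0 g 3.9 j [ -8.  17. 103.  -0.  60.   2.]
```

```bash
python3 -m crank '{"offset":[[0.02,0,0],[0.04,0,0],[0.06,0,0],[0.08,0,0],[0.09,0,0]],"rotation":[[0,0,0],[0,0,0],[0,0,0],[0,0,0],[0,0,0]],"fingers":[-1,-1,-1,-1,-1]}'
python3 -m crank '{"offset":[[0.0035,0,0],[0.007,0,0]],"rotation":[[0,0,0],[0,0,0]],"fingers":[-1,-1]}'
python3 -c "
from h import *
st();o=bot.get_obs();t=bot.capture('wrist');cv2.imwrite('pics/w8.png',t['image'])"
```

```text
time_s: 24.48
tool_pos: [0.5487, 0.0704, 0.103]
orientation: [179.9, 0.1, 80.0]
wrist_force: [-0.3, -7.2, 4.8]
opening: 0.002
grasp_force: 3.9
time_s: 24.72
tool_pos: [0.549, 0.0723, 0.103]
orientation: [179.9, 0.1, 80.0]
wrist_force: [-1.2, -8.5, 4.1]
opening: -0.001
grasp_force: 3.9
24.73 [0.549  0.0723 0.103 ] [1.7988e+02 1.1000e-01 7.9990e+01] F [-1.15 -8.5   4.06] op -0.001 g 3.9 j [ -5.  18. 102.  -0.  60.   5.]
```

View pics/w8.png

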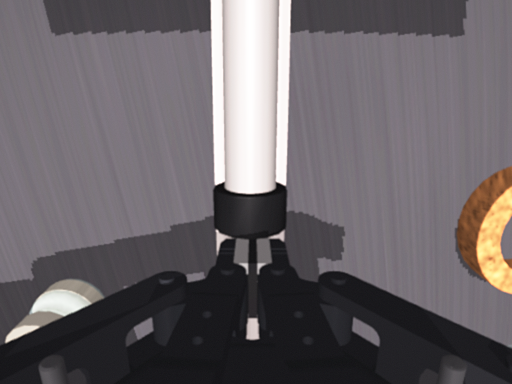

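The tube is in the trough with the shut fingers on its rear cap (250,235), running straight towards the port. Steady drag reads about 8 N. Now fine steps.

```bash
python3 -m crank '{"offset":[[0.0035,0,0],[0.007,0,0],[0.01,0,0]],"rotation":[[0,0,0],[0,0,0],[0,0,0]],"fingers":[-1,-1,-1]}'
```

```text
time_s: 25.15
tool_pos: [0.5495, 0.0752, 0.103]
orientation: [179.9, 0.1, 80.0]
wrist_force: [-0.4, -8.0, 4.2]
opening: 0.003
grasp_force: 3.9
```

```bash
python3 -m crank '{"offset":[[0.0035,0,0],[0.007,0,0]],"rotation":[[0,0,0],[0,0,0]],"fingers":[-1,-1]}'
```

```text
time_s: 25.4
tool_pos: [0.5499, 0.0772, 0.103]
orientation: [179.9, 0.1, 80.0]
wrist_force: [-0.7, -8.1, 3.6]
opening: -0.002
grasp_force: 3.9
```

```bash
python3 -m crank '{"offset":[[0.004,0,0],[0.008,0,0]],"rotation":[[0,0,0],[0,0,0]],"fingers":[-1,-1]}'
```

```text
time_s: 25.65
tool_pos: [0.5503, 0.0796, 0.103]
orientation: [179.9, 0.1, 80.0]
wrist_force: [-1.5, -7.7, 5.0]
opening: 0.0
grasp_force: 3.9
```

```bash
python3 -m crank '{"offset":[[0.004,0,0],[0.008,0,0]],"rotation":[[0,0,0],[0,0,0]],"fingers":[-1,-1]}'
```

```text
time_s: 25.9
tool_pos: [0.5507, 0.0819, 0.103]
orientation: [179.9, 0.1, 80.0]
wrist_force: [-0.4, -8.7, 4.7]
opening: -0.002
grasp_force: 3.9
```

```bash
python3 -m crank '{"offset":[[0.004,0,0],[0.008,0,0]],"rotation":[[0,0,0],[0,0,0]],"fingers":[-1,-1]}'
```

```text
time_s: 26.15
tool_pos: [0.5511, 0.0843, 0.103]
orientation: [179.9, 0.1, 80.0]
wrist_force: [-0.9, -7.7, 4.0]
opening: -0.001
grasp_force: 3.9
```

```bash
python3 -m crank '{"offset":[[0.004,0,0],[0.008,0,0]],"rotation":[[0,0,0],[0,0,0]],"fingers":[-1,-1]}'
```

```text
time_s: 26.4
tool_pos: [0.5515, 0.0864, 0.1031]
orientation: [179.9, 0.1, 80.0]
wrist_force: [-1.4, -10.3, 5.3]
opening: -0.003
grasp_force: 5.2
```

Both the force (10.3 N) and the pad reading (3.9 to 5.2 N) have risen. One small step to confirm.

```bash
python3 -m crank '{"offset":[[0.002,0,0],[0.003,0,0]],"rotation":[[0,0,0],[0,0,0]],"fingers":[-1,-1]}'
```

```text
time_s: 26.65
tool_pos: [0.5516, 0.0868, 0.103]
orientation: [179.9, 0.2, 80.0]
wrist_force: [-0.8, -11.4, 4.8]
opening: 0.003
grasp_force: 5.7
```

Slope is 2.5 N/mm, so this is the sprung stop, pressed with about 3.5 N. Back off and rise.

```bash
python3 -m crank '{"offset":[[-0.01,0,0],[-0.05,0,0],[-0.12,0,0],[-0.12,0,-0.1],[-0.12,0,-0.25],[-0.12,0,-0.3],[-0.12,0,-0.3]],"rotation":[[0,0,0],[0,0,0],[0,0,0],[0,0,0],[0,0,0],[0,0,0],[0,0,0]],"fingers":[-1,-1,-1,-1,-1,-1,-1]}'
python3 -c "
from h import *
st();o=bot.get_obs();p=bot.capture('wrist');g=cv2.cvtColor(p['image'],6);r=R.from_euler('xyz',o['orientation'],degrees=True)
c=g[:,250].astype(int); d=np.where(c<70)[0]; print(d[d<230])
w=find(p,'tube',o);print(w,find(bot.capture('top'),'tube'))
e=[i for i in d if i<230]
if e: print('rear end',onz(p,(250,max(e)+.5),.0986,o),(r.inv().apply(onz(p,(250,max(e)+.5),.0986,o)-o['tool_pos'])*1000))
"
```

```text
time_s: 27.52
tool_pos: [0.545, 0.0533, 0.1928]
orientation: [179.9, -0.0, 80.0]
wrist_force: [-1.0, 0.6, -0.2]
opening: -0.002
grasp_force: 0.0
27.52 [0.545  0.0533 0.1928] [ 1.7989e+02 -2.0000e-02  7.9990e+01] F [-1.03  0.58 -0.16] op -0.002 g 0.0 j [-7. 10. 99.  0. 70.  3.]
[130 229]
[(0.61, array([0.561, 0.139, 0.093]))] [(0.87, array([ 0.596, -0.458,  0.027])), (0.78, array([ 0.309, -0.319,  0.03 ])), (0.52, array([0.558, 0.15 , 0.092]))]
rear end [0.54105507 0.03382042 0.0986    ] [-19.94386066  -0.67854031  94.17232723]
```

```bash
python3 -c "
from h import *
o=bot.get_obs();p=bot.capture('wrist');g=cv2.cvtColor(p['image'],6)
u=px(p,[.5535,.0976,.0986],o);print(u,px(p,[.5528,.0937,.0986],o)); print(g[100:190:2,int(u[0])+3].tolist())
f=px(p,[.5535+.08*.1736,.0976+.08*.985,.0986],o);print(f)"
```

```text
[255.13028658 132.81547669] [255.09348668 139.22179404]
[252, 255, 63, 74, 74, 73, 70, 68, 68, 66, 66, 64, 64, 61, 61, 57, 135, 223, 224, 254, 253, 253, 253, 253, 253, 253, 253, 253, 253, 253, 253, 253, 253, 253, 253, 253, 253, 253, 253, 253, 253, 253, 253, 253, 253]
[255.46476672  -7.74491808]
```

The rear cap is where the push left it (row 132, expected 133), so the tube has not sprung back. Nothing is touching it.

```bash
python3 -c "
from rig import bot
print(bot.close_job())"
```

```text
the job is handed in; nothing more can be done
None
```

The long tube is in the trough against the sprung stop, pressed with about 3.5 N, released and handed in at about 28 s. On the first try the fingertips hit the trough edges at about 37 N and I regripped the tube at the stand. I also viewed 11 pictures, one over the limit of 10.

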